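Unlatch the specimen case and shut the open vial

TASK

One of the three vials packed in the orange-lidded specimen case has been left with its flip cap open: lift the latch lever over past centre until its hook drops free of the bar, swing the lid up until it stands open, close to upright, and press the open cap fully shut. Then close the lid fully again, leaving the latch undone with its lever thrown over to the front and the other two caps shut, and do not disturb the things standing around the case.

Things in the scene. Friction and masses are not known exactly. Their poses are not given: they have to be found in the camera images.
- case: Case, fixed to the bench: grey base 170 (x) by 300 (y) by 100 mm high, walls 6 mm; origin at the centre of its underside; its -x side is the front with the latch, z up. With the flat 40 mm orange lid shut the top is 140 mm up. All offsets in these notes are in this frame, lid shut. Black foam fills it up to 56 mm; the vials stand in it in a row along y.
- lid (a joint): Lid hinge, along the case's y on the far top rim, 85 mm behind (+x) the origin, 100 mm up. 0 shut, grows as the front rises, stop 1.5 rad (nearly upright; standing open above 1.2). A stiff friction hinge: the lid stays at any angle and takes up to 6 N at a front handle to move, either way, down to fully shut. It cannot rise while the hook holds its bar.
- handle_left (a point): Middle of the bar of the left pull handle on the lid's front face: a round black bar 12 mm thick along y, 72 mm free between its two arms, its axis 40 mm in front of the face (34 mm gap behind it), 120 mm above the bench, centred 95 mm to the left (+y) of the case's middle, 125 mm in front of its origin. It can be taken from above and goes round with the lid, 210 mm from the hinge.
- handle_right (a point): The same on the right pull handle, 95 mm towards -y. Either handle alone moves the lid.
- latch_lever (a joint): Latch lever, pivoted on the lid 99 mm in front of the origin, 150 mm up. 0 locked: it lies back (+x) over the lid, 10 mm above it. Grows as it is lifted and thrown over to the front: centre at 0.35, hook slack from 0.9, upright 1.57, hook off the bar from 1.4, stop 2.0 rad. It takes up to 0.14 N m up to centre, then little; friction keeps it where left. Undone: above 1.5, hook off.
- lever_pivot (a point): Point on the lever's pivot axis.
- lever_tab (a point): Centre of the rear face of the red upturned tab at the lever's free end: 36 wide (y), 6 thick, from 2 mm below to 32 mm above the lever's centre line; its rear face is 80 mm from the pivot along the lever, this point 20 mm above the centre line. The lid behind it is clear: push from behind, low under the tab's lower edge, in an arc up and over to the front.
- hook_tip (a point): Middle of the J of the steel hook that hangs from the lever: 36 mm wide. Locked it lies under the bar, 3 mm below its axis; dropped free it hangs some 30 mm in front of the bar and 20 to 35 mm lower.
- keeper_bar (a point): Centre of the steel keeper bar, 6 mm thick, 52 mm long along y, on the case's front (96 mm in front of the origin, 80 mm up).
- dish_stack: Bystander: loose stack of glass dishes, 90 mm diameter, 32 high; origin under its centre. Leave alone.
- sample_jar: Bystander: loose amber jar with a white cap, 64 mm diameter, 85 high; origin under its centre. Leave alone.
- tip_box: Bystander: loose green and white pipette tip box 75 by 110 by 62 mm; origin under its centre. Leave alone.
- vial_1: Vial 1, white, 34 mm diameter, fixed upright in the case, in one of the three places of the row (85 mm apart along the case's y, on the middle line x = 0), axes as the case's; origin under its centre, mouth 82 mm above that (94 mm above the bench). 
- cap_1 (a joint): Blue flip cap of vial 1: disc 38 mm diameter, 8 thick, small lip opposite the hinge. Hinge along y, 19 mm in front (-x) of the vial's axis, 94 mm above the bench. 0 shut (top 102 mm up), grows as it swings up and over to the front, 1.57 upright, stop 2.2. About 1 N moves it; it stays where left. This one starts open.
- vial_2: Vial 2, white, 34 mm diameter, fixed upright in the case, in one of the three places of the row (85 mm apart along the case's y, on the middle line x = 0), axes as the case's; origin under its centre, mouth 82 mm above that (94 mm above the bench). 
- cap_2 (a joint): Blue flip cap of vial 2: disc 38 mm diameter, 8 thick, small lip opposite the hinge. Hinge along y, 19 mm in front (-x) of the vial's axis, 94 mm above the bench. 0 shut (top 102 mm up), grows as it swings up and over to the front, 1.57 upright, stop 2.2. About 1 N moves it; it stays where left. Starts shut.
- vial_3: Vial 3, white, 34 mm diameter, fixed upright in the case, in one of the three places of the row (85 mm apart along the case's y, on the middle line x = 0), axes as the case's; origin under its centre, mouth 82 mm above that (94 mm above the bench). 
- cap_3 (a joint): Blue flip cap of vial 3: disc 38 mm diameter, 8 thick, small lip opposite the hinge. Hinge along y, 19 mm in front (-x) of the vial's axis, 94 mm above the bench. 0 shut (top 102 mm up), grows as it swings up and over to the front, 1.57 upright, stop 2.2. About 1 N moves it; it stays where left. Starts shut.

How it is judged:
On the way, in this order (a step that is already met when the one before it is completed fails the run):
1. the latch lever is thrown past upright (above 1.5 rad) and the hook hangs free of the bar (tip more than 15 mm from the bar's centre) (value of joint latch_lever above 1.5 rad and distance between hook_tip and keeper_bar above 0.015 m), for 0.2 s.
2. the lid stands open (above 1.2 rad) (value of joint lid above 1.2 rad), for 0.2 s.
3. the open cap is pressed shut (all three below 0.1 rad) while the lid stands open (value of joint each of cap_1, cap_2, cap_3 below 0.1 rad and value of joint lid above 0.9 rad), for 0.2 s.
At the end, for the whole second after the job is handed in: Lid shut (below 0.03 rad, a gap under about 5 mm at the front), lever left thrown over to the front (above 1.5 rad) with the hook more than 15 mm from the bar's centre, all three caps shut (below 0.1 rad) (all of step 1 and value of joint lid below 0.03 rad and value of joint each of cap_1, cap_2, cap_3 below 0.1 rad); the robot touches nothing.
It fails at once if the sample jar is shifted by more than 25 mm or tipped (distance of sample_jar from where it was at the start of the episode above 0.025 m or angle between sample_jar's own z axis and vertical above 0.3 rad).
It fails at once if the tip box is shifted by more than 25 mm or tipped (distance of tip_box from where it was at the start of the episode above 0.025 m or angle between tip_box's own z axis and vertical above 0.3 rad).
It fails at once if the dish stack is shifted by more than 25 mm or tipped (distance of dish_stack from where it was at the start of the episode above 0.025 m or angle between dish_stack's own z axis and vertical above 0.3 rad).
It fails at once if a cap that was shut is opened (value of joint any of cap_2, cap_3 above 0.4 rad).
It also fails if it takes over 72 s, if anything falls off the work surface, if the arm or the gripper's body presses on something with over 40 N, if the wrist force passes 120 N, or if a joint passes its speed limit or range.

ROBOT

A 6-joint arm with a two-finger parallel gripper is mounted at the origin on the work surface. World frame = base frame: x ahead of the robot, y to its left, z up, the work surface at z = 0. Lengths are in m, angles in rad, forces in N, time in s.
With the tool pointing down it reaches from about 0.35 to 0.975 m from the base axis. Payload 4.9 kg.
Tool frame: the origin (TCP) lies at the very end of the fingers, on their centre line; the grasp point (between the pads) lies manip.grip_point_offset behind it (manip.grip_point_offset is the distance from the TCP to the grasp point, in m); z points along the fingers, y is the line along which they close (so a half turn about z gives the same grasp; the last joint's range is limited). The gripper opens to 85 mm and grips with 20 to 120 N. Pads are 22 mm wide; open, the fingers measure 114 mm over their backs; the gripper's body (76 mm by 85 mm) begins 54 mm behind the grasp point. The pads swing forward as they close: fully open they stand 13 mm farther back than shut.
Start: joints at [1.044, 0.053, 1.613, -0, 1.476, -0.119], TCP at [0.248, 0.574, 0.231] pointing down, gripper open.
Joint ranges: [-3.01, 3.01], [-1.01, 2.22], [0.06, 2.58], [-1.02, 4.17], [0.09, 2.62], [-3.14, 3.14]. Speed limits (rad/s): [2.57, 2.57, 3.14, 3.14, 3.14, 3.14].

INTERFACE

Orientations are given as a unit quaternion [w, x, y, z].
In Python, from plant import manip gives the robot as it stands.
- The arm moves only by the shell command python3 -m crank 'ROWS' [OPENING]. ROWS is JSON, a list of rows, each an object of numbers: "x", "y", "z": the shift along the tool's x, y, z in cm; "turn": the turn about the tool's z in rad. In form: [{"x": .., "y": .., "z": .., "turn": ..}, ...]. A call has 1 to 5 rows; each row shifts and turns the commanded pose from where the row before left it, along the tool's axes as they then stand; what a row does not reach is not made up. A row lasts 1/10 s, in which the tool goes at most 50 mm and 8.59 degrees, less where a joint would pass 70% of its speed; a pose out of reach is approached as far as the arm can. A call with a gripper value outside its range is refused whole. OPENING is the opening in per cent of the stroke, from 0 (shut) to 100 (fully open), set as the call begins (- or left out, the last holds). The fingers move at their own pace and stop on an object; the grip force is fixed at half the most. Time passes only in rows, so rows that do not move let the fingers close. It gives the time, the measured TCP pose, the force, the opening and the grip force at its end, in the units of the state.
- manip.state(): the state, without advancing time (a new reading comes with each control period).
- manip.grab_frame(name): name is "side" or "top" or "wrist"; returns (picture, depth): 420x560x3 uint8, red, green, blue; 420x560 float32, m along the optical axis (not along the pixel's ray), 0 where there is no reading.
- manip.camera_model(name): a dict with "mtx" (3x3 intrinsics, pixels), "world_to_cam" (4x4, takes a point from world to camera coordinates). Camera axes: x right, y down, z forward; pixel columns grow to the right and rows downward; lengths in m; the calibration is good to about 2 mm. A picture is of the moment at which its call begins: read the wrist's pose just before it. camera_model takes no time and is no camera call; for the wrist camera it gives the pose at the moment of the call.
- manip.job_done(): hands the job in; it is judged then, once.
The state is a dict: "time": time; "joint_pos": joint angles; "joint_vel": joint speeds; "joint_efforts": joint torques, N m; "tool_pos": TCP position; "tool_rot": TCP orientation; "contact_force": force on the tool from outside, world axes, zero at the start; "ft_torque": the same for the moment, N m; "gripper_width": opening from 0.0 (shut) to 1.0 (fully open); "grasp_force": force on a finger pad.
Only numpy, scipy, OpenCV 4.12 (cv2) and the standard library are available. Lean on these libraries where they do the work, as an engineer would, in place of code of your own. Each camera call takes 0.05 s, during which the arm holds its last target. There are 200 camera calls.

## Working session

There is one attempt and no reset: what is moved stays moved. The work goes in short steps, Python scripts to look and compute and a shell command to move; the robot and the scene stay as the last step left them, time stands still between calls to the robot, and variables do not carry over. Pictures are saved under pics/ and viewed, at most 10 in all, crops included, and the job is handed in when it is done.

```bash
ls; mkdir -p pics; cat > h.py <<'E'
import numpy as np, cv2
from plant import manip
def shot(n,f):
    m=manip.camera_model(n); p,d=manip.grab_frame(n)
    cv2.imwrite('pics/'+f+'.png',p[:,:,::-1]); np.savez('pics/'+f+'.npz',p=p,d=d,K=m['mtx'],T=m['world_to_cam'])
def pts(f):
    z=np.load('pics/'+f+'.npz'); d=z['d']; K=np.array(z['K']);T=np.array(z['T'])
    v,u=np.mgrid[:d.shape[0],:d.shape[1]]
    c=np.stack([(u-K[0,2])/K[0,0]*d,(v-K[1,2])/K[1,1]*d,d],-1)
    return (c-T[:3,3])@T[:3,:3], z['p'], d
E
python3 - <<'E'
from h import *
shot('top','top0');shot('side','side0')
s=manip.state();print(s['tool_pos'],s['tool_rot'],s['time'],manip.grip_point_offset)
a=cv2.imread('pics/top0.png');b=cv2.imread('pics/side0.png')
cv2.imwrite('pics/both0.png',cv2.resize(np.vstack([a,b]),(400,600)))
E
```

```text
pics
[0.24756962 0.57327233 0.2301897 ] [-2.88330164e-04  2.02454924e-01  9.79291154e-01 -8.69324602e-04] 0.1 0.0187
```

View pics/top0.png

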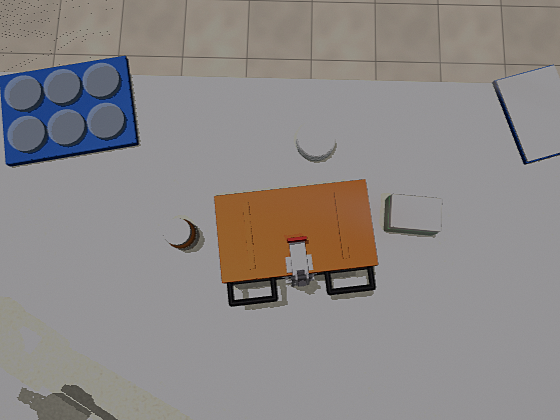

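View pics/side0.png

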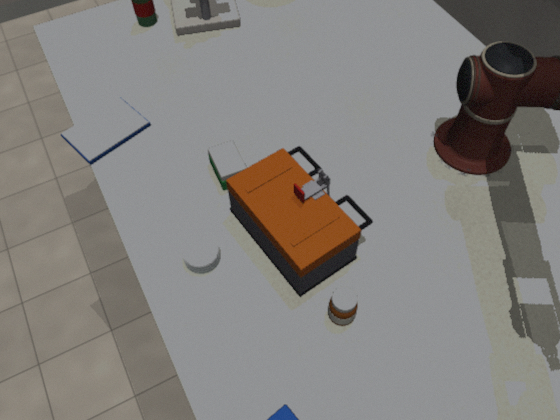

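The top view shows the case at about (296,232), with its front and handles facing the robot (downward). The lever tab is at (297,240), the jar at (182,234), the dishes at (316,143) and the tip box at (413,214). Next I'll fit the case pose.

```bash
python3 - <<'E'
from h import *
P,p,d=pts('top0')
hsv=cv2.cvtColor(p,cv2.COLOR_RGB2HSV)
o=(hsv[...,0]>5)&(hsv[...,0]<20)&(hsv[...,1]>180)&(P[...,2]>.13)&(P[...,2]<.15)
q=P[o]; print(len(q),np.median(q[:,2]))
r=cv2.minAreaRect(q[:,:2].astype(np.float32)); print(r)
b=cv2.boxPoints(r);print(b)
for (u,v) in [(297,240),(252,302),(350,292),(299,262),(297,238)]: print(u,v,P[v,u])
for n,(u,v) in dict(jar=(182,234),dish=(316,143),box=(413,214)).items():
    w=P[v-35:v+35,u-35:u+35].reshape(-1,3); w=w[(w[:,2]>.02)]
    print(n,w.min(0),w.max(0))
red=((hsv[...,0]<5)|(hsv[...,0]>170))&(hsv[...,1]>150)&(P[...,2]>.14)
q=P[red];print('red',len(q),q.min(0),q.max(0),np.median(q,0))
E
```

```text
4841 0.14065910892998706
((0.5922605395317078, 0.018162786960601807), (0.16972258687019348, 0.29770323634147644), 7.872127532958984)
[[ 0.48781186  0.15398882]
 [ 0.5285861  -0.14090891]
 [ 0.6967092  -0.11766325]
 [ 0.655935    0.17723449]]
297 240 [0.56781422 0.01410333 0.18004498]
252 302 [0.45304213 0.09595671 0.12650734]
350 292 [ 0.47646791 -0.09144295  0.12357451]
299 262 [0.52952922 0.00870348 0.1534273 ]
297 238 [0.5711447  0.01426751 0.18295468]
jar [0.47481468 0.04038776 0.02028463] [0.64918676 0.28659125 0.97855421]
dish [ 0.47481468 -0.07254918  0.02001772] [0.86127199 0.04038776 0.97855421]
box [ 0.47481468 -0.29553674  0.02005337] [0.68651235 0.04038776 0.97855421]
red 83 [ 0.56551528 -0.00234555  0.15806618] [0.57551671 0.03225588 0.1851314 ] [0.56945298 0.01430486 0.18137701]
```

```bash
python3 -m crank '[{"z":-1,"turn":-0.137},{"z":-1,"turn":-0.137},{"z":-1,"turn":-0.136},{"z":-1,"turn":-0.136}]' 0
for i in 1; do python3 -m crank '[{"x":-1.9,"y":-4.2},{"x":-1.9,"y":-4.3},{"x":-1.9,"y":-4.3},{"x":-2,"y":-4.3},{"x":-2,"y":-4.3}]'; done
python3 -m crank '[{"x":-1.9,"y":-4.2},{"x":-1.9,"y":-4.3},{"x":-1.9,"y":-4.3},{"x":-2,"y":-4.3},{"x":-2,"y":-4.3}]'
python3 -m crank '[{"x":-1.9,"y":-4.2},{"x":-1.9,"y":-4.3},{"x":-1.9,"y":-4.3},{"x":-2,"y":-4.3},{"x":0}]'
cat >> h.py <<'E'
O=np.array([.5923,.0182]);a=.1374;C=np.array([[np.cos(a),np.sin(a)],[-np.sin(a),np.cos(a)]])
def case(p): p=np.asarray(p); return np.r_[C@(p[:2]-O),p[2]]*1000
def st():
    s=manip.state(); w,x,y,z=s['tool_rot']
    ty=np.array([2*(x*y-w*z),1-2*(x*x+z*z)])  # tool y in world
    print('t',s['time'],'case mm',case(s['tool_pos']).round(1),'yaw err',round(float(np.arctan2(*(C@ty)[[0]],(C@ty)[1])),4),'F',np.round(s['contact_force'],1),'g',s['gripper_width'])
E
python3 -c "from h import *;st()"
```

```text
t 0.1 case mm [-265.5  597.1  230.2] yaw err 0.5451 F [-0.2  0.6  0.3] g 0.997516826823962schema error: expected keys x, y, z, turn
schema error: expected keys x, y, z, turn
schema error: expected keys x, y, z, turn
schema error: expected keys x, y, z, turn
```

```bash
python3 -m crank '[{"x":0,"y":0,"z":-1,"turn":-0.137},{"x":0,"y":0,"z":-1,"turn":-0.136},{"x":0,"y":0,"z":-1,"turn":-0.136},{"x":0,"y":0,"z":-1,"turn":-0.136}]' 0
python3 -m crank '[{"x":-1.9,"y":-4.2,"z":0,"turn":0},{"x":-1.9,"y":-4.3,"z":0,"turn":0},{"x":-1.9,"y":-4.3,"z":0,"turn":0},{"x":-2,"y":-4.3,"z":0,"turn":0},{"x":-2,"y":-4.3,"z":0,"turn":0}]'
python3 -c "from h import *;st()"
```

```text
time: 0.5
tool_pos: [0.2477, 0.5734, 0.2709]
tool_rot: [-0.0, -0.071, 0.997, -0.001]
contact_force: [-0.0, -0.5, -1.0]
gripper_width: 0.329
grasp_force: 0.0
time: 1.0
tool_pos: [0.3736, 0.3733, 0.2708]
tool_rot: [-0.0, -0.069, 0.998, -0.0]
contact_force: [0.6, -0.3, 0.3]
gripper_width: -0.001
grasp_force: 0.0
t 1.0 case mm [-168.   381.7  270.8] yaw err -0.0004 F [ 0.6 -0.3  0.3] g -0.0006756283515792346
```

```bash
python3 -m crank '[{"x":-1.9,"y":-4.2,"z":0,"turn":0},{"x":-1.9,"y":-4.3,"z":0,"turn":0},{"x":-1.9,"y":-4.3,"z":0,"turn":0},{"x":-2,"y":-4.3,"z":0,"turn":0},{"x":-2,"y":-4.3,"z":0,"turn":0}]'
python3 -m crank '[{"x":-2,"y":-4.2,"z":0,"turn":0},{"x":-2,"y":-4.2,"z":0,"turn":0},{"x":-2,"y":-4.2,"z":0,"turn":0},{"x":-2,"y":-4.2,"z":0,"turn":0},{"x":0,"y":0,"z":4,"turn":0}]'
python3 -m crank '[{"x":0,"y":0,"z":4,"turn":0},{"x":0,"y":0,"z":1.8,"turn":0},{"x":0,"y":0,"z":0,"turn":0}]'
python3 -c "from h import *;st();shot('side','side1');a=cv2.imread('pics/side1.png')[130:270,210:390];cv2.imwrite('pics/s1c.png',cv2.resize(a,None,fx=4,fy=4))"
```

```text
time: 1.5
tool_pos: [0.499, 0.1745, 0.2709]
tool_rot: [-0.0, -0.069, 0.998, 0.0]
contact_force: [0.0, 0.0, 0.7]
gripper_width: -0.001
grasp_force: 0.0
time: 2.0
tool_pos: [0.6062, 0.0159, 0.2371]
tool_rot: [0.006, -0.066, 0.998, -0.002]
contact_force: [-0.0, 0.6, 0.8]
gripper_width: 0.002
grasp_force: 0.0
time: 2.3
tool_pos: [0.5978, 0.0208, 0.1681]
tool_rot: [-0.004, -0.068, 0.998, 0.001]
contact_force: [-0.9, 1.0, 0.5]
gripper_width: -0.005
grasp_force: 0.0
t 2.3 case mm [  5.9   1.9 168.1] yaw err 0.0006 F [-0.9  1.   0.5] g -0.004729162081851061
```

View pics/s1c.png

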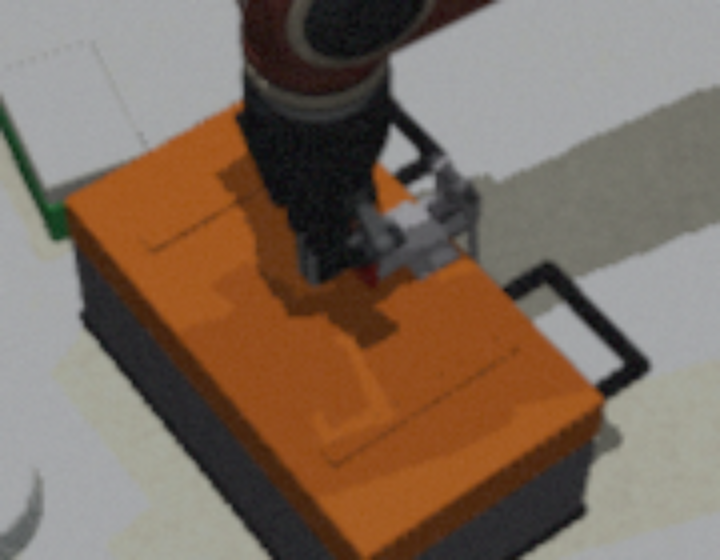

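The closed fingers are behind the red tab (crop about 370,270), clear of it. Pushing forward.

```bash
python3 -m crank '[{"x":0.7,"y":-0.1,"z":-0.2,"turn":0},{"x":0.6,"y":0,"z":0,"turn":0},{"x":0.3,"y":0,"z":0,"turn":0},{"x":0,"y":0,"z":0,"turn":0}]';python3 -c "from h import *;st()"
```

```text
time: 2.75
tool_pos: [0.5852, 0.0176, 0.1767]
tool_rot: [0.001, -0.069, 0.998, -0.0]
contact_force: [-0.3, 0.7, -0.4]
gripper_width: 0.002
grasp_force: 0.0
t 2.75 case mm [ -7.1   0.4 176.7] yaw err 0.0002 F [-0.3  0.7 -0.4] g 0.002373137441272155
```

```bash
python3 -m crank '[{"x":0.2,"y":0,"z":0.1,"turn":0},{"x":0.2,"y":0,"z":0,"turn":0},{"x":0.2,"y":0,"z":-0.2,"turn":0},{"x":0,"y":0,"z":0,"turn":0}]';python3 -c "from h import *;st()"
```

```text
time: 3.15
tool_pos: [0.5833, 0.0172, 0.1799]
tool_rot: [0.006, -0.069, 0.998, 0.0]
contact_force: [10.0, 2.2, 3.4]
gripper_width: 0.001
grasp_force: 4.9
t 3.15 case mm [ -9.    0.3 179.9] yaw err 0.0002 F [10.   2.2  3.4] g 0.000863545635763568
```

```bash
python3 -m crank '[{"x":0.3,"y":0,"z":-0.5,"turn":0},{"x":0.4,"y":0,"z":-0.7,"turn":0},{"x":0.5,"y":0,"z":-0.7,"turn":0},{"x":0.5,"y":0,"z":-0.6,"turn":0},{"x":0.6,"y":0,"z":-0.6,"turn":0}]';python3 -c "
from h import *;st();shot('side','side2');a=cv2.imread('pics/side2.png')[130:270,210:390];cv2.imwrite('pics/s2c.png',cv2.resize(a,None,fx=4,fy=4))"
```

```text
time: 3.65
tool_pos: [0.5601, 0.014, 0.2119]
tool_rot: [0.006, -0.069, 0.998, -0.0]
contact_force: [6.9, 1.6, 7.8]
gripper_width: 0.002
grasp_force: 4.4
t 3.65 case mm [-32.5   0.3 211.9] yaw err -0.0001 F [6.9 1.6 7.8] g 0.0017270940382233717
```

View pics/s2c.png

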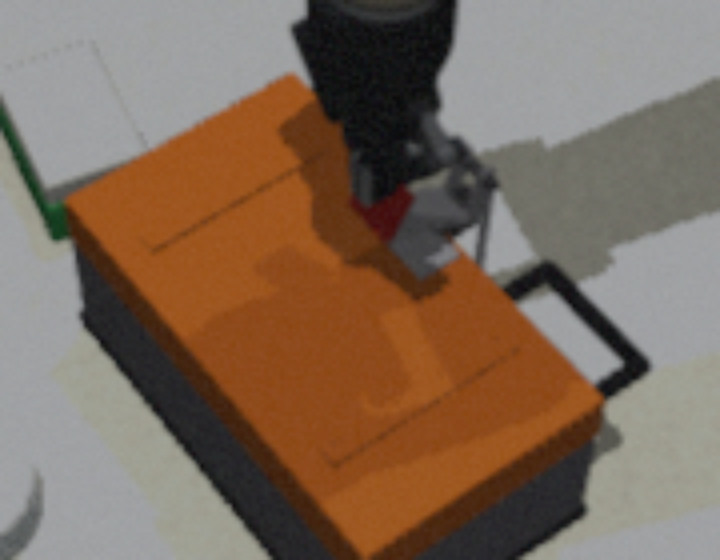

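Lever is up about 0.5 rad (tab at crop 385,215). I'll back off, drop below the tab edge and push it over.

```bash
python3 -m crank '[{"x":-1.5,"y":0,"z":0,"turn":0},{"x":-1.6,"y":0,"z":0.7,"turn":0},{"x":0,"y":0,"z":2.2,"turn":0},{"x":0,"y":0,"z":1.9,"turn":0},{"x":0,"y":0,"z":0,"turn":0}]';python3 -c "from h import *;st()"
python3 -m crank '[{"x":0.9,"y":0,"z":0,"turn":0},{"x":1,"y":0,"z":0,"turn":0},{"x":1,"y":0,"z":0,"turn":0},{"x":1,"y":0,"z":-0.3,"turn":0},{"x":1,"y":0,"z":-0.3,"turn":0}]';python3 -c "from h import *;st()"
```

```text
time: 4.2
tool_pos: [0.5847, 0.0181, 0.1556]
tool_rot: [-0.003, -0.069, 0.998, 0.001]
contact_force: [0.1, -0.1, -0.3]
gripper_width: 0.0
grasp_force: 0.0
t 4.2 case mm [ -7.5   1.  155.6] yaw err 0.0001 F [ 0.1 -0.1 -0.3] g 0.000446503108975562
time: 4.7
tool_pos: [0.5379, 0.011, 0.1664]
tool_rot: [0.001, -0.069, 0.998, -0.0]
contact_force: [0.5, -0.6, 0.8]
gripper_width: -0.001
grasp_force: 0.0
t 4.7 case mm [-54.9   0.4 166.4] yaw err 0.0003 F [ 0.5 -0.6  0.8] g -0.0007356123596360926
```

```bash
python3 -m crank '[{"x":0.9,"y":0,"z":-0.6,"turn":0},{"x":0.9,"y":0,"z":-0.6,"turn":0},{"x":0.9,"y":0,"z":-0.6,"turn":0},{"x":0.6,"y":0,"z":0,"turn":0},{"x":0.4,"y":0,"z":0,"turn":0}]';python3 -c "
from h import *;st();shot('side','side3');a=cv2.imread('pics/side3.png')[130:270,210:390];cv2.imwrite('pics/s3c.png',cv2.resize(a,None,fx=4,fy=4))"
```

```text
time: 5.2
tool_pos: [0.5017, 0.006, 0.1839]
tool_rot: [0.001, -0.069, 0.998, -0.0]
contact_force: [0.8, -0.1, 1.2]
gripper_width: 0.003
grasp_force: 0.4
t 5.2 case mm [-91.4   0.4 183.9] yaw err 0.0002 F [ 0.8 -0.1  1.2] g 0.0027702754974998833
```

View pics/s3c.png

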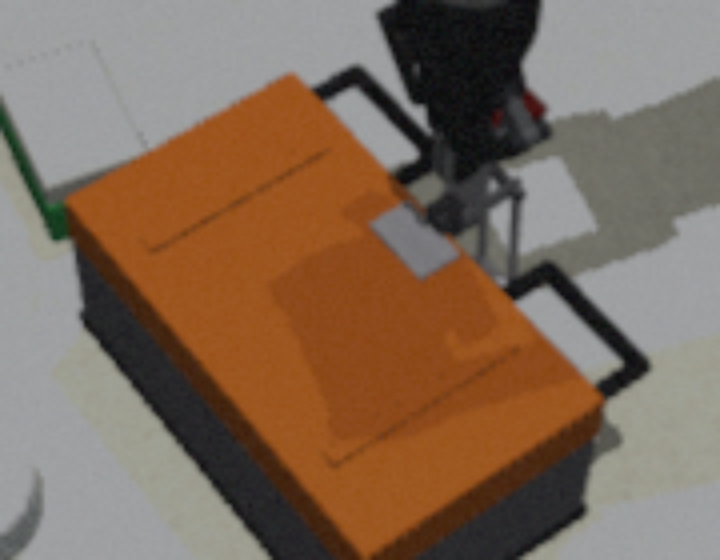

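The lever is past upright and the hook hangs in front. A little more push towards the stop.

```bash
python3 -m crank '[{"x":0.4,"y":0,"z":0,"turn":0},{"x":0.3,"y":0,"z":0,"turn":0},{"x":0.2,"y":0,"z":0,"turn":0},{"x":0,"y":0,"z":0,"turn":0}]';python3 -c "from h import *;st()"
```

```text
time: 5.65
tool_pos: [0.4926, 0.0049, 0.183]
tool_rot: [-0.0, -0.069, 0.998, 0.0]
contact_force: [0.3, 0.5, 0.4]
gripper_width: -0.004
grasp_force: 0.0
t 5.65 case mm [-100.6    0.5  183. ] yaw err 0.0002 F [0.3 0.5 0.4] g -0.003517751828593556
```

```bash
python3 -m crank '[{"x":-1,"y":0,"z":-1,"turn":0},{"x":-1,"y":0,"z":-4,"turn":0},{"x":0,"y":2,"z":-4,"turn":0},{"x":1,"y":3,"z":0,"turn":0.14},{"x":1.5,"y":3,"z":0,"turn":0.14}]' 40;python3 -c "
from h import *;st();print(manip.state()['joint_pos']);shot('side','side4');a=cv2.imread('pics/side4.png')[100:270,210:390];cv2.imwrite('pics/s4c.png',cv2.resize(a,None,fx=3.5,fy=3.5))"
```

```text
time: 6.15
tool_pos: [0.4818, 0.0864, 0.2754]
tool_rot: [0.002, 0.075, 0.997, 0.0]
contact_force: [0.1, 0.2, 0.2]
gripper_width: 0.398
grasp_force: 0.0
t 6.15 case mm [-100.1   82.6  275.4] yaw err 0.2874 F [0.1 0.2 0.2] g 0.3979110040889226
[ 2.51696208e-02 -3.04505985e-01  1.86575765e+00  3.18342337e-06
  1.57723416e+00 -1.39567501e+00]
```

View pics/s4c.png

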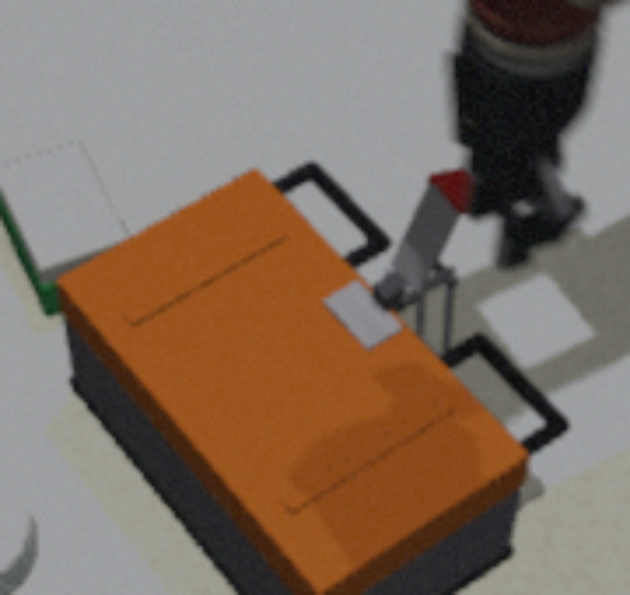

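The lever leans well over to the front (crop pivot 390,290, tab 450,185), and the hook hangs free. Next, turn for the left handle.

```bash
python3 -m crank '[{"x":0,"y":0,"z":0,"turn":0.143},{"x":0,"y":0,"z":0,"turn":0.143},{"x":0,"y":0,"z":0,"turn":0.143},{"x":0,"y":0,"z":0,"turn":0.143},{"x":0,"y":0,"z":0,"turn":0.143}]' 40
python3 -m crank '[{"x":0,"y":0,"z":0,"turn":0.143},{"x":0,"y":0,"z":0,"turn":0.143},{"x":0,"y":0,"z":0,"turn":0.143},{"x":0,"y":0,"z":0,"turn":0.14},{"x":0,"y":0,"z":0,"turn":0}]' >/dev/null;python3 -c "
from h import *;st();print(manip.state()['joint_pos'])"
```

```text
time: 6.7
tool_pos: [0.481, 0.0858, 0.273]
tool_rot: [-0.0, 0.418, 0.908, -0.0]
contact_force: [0.4, -0.1, -0.3]
gripper_width: 0.401
grasp_force: 0.0
t 7.2 case mm [-101.    82.1  273. ] yaw err 1.5633 F [0.7 0.7 0.4] g 0.4017176489156934
[ 2.39999852e-02 -3.02943319e-01  1.86849629e+00 -1.13238583e-04
  1.57689608e+00 -1.20853203e-01]
```

```bash
python3 -m crank '[{"x":1.3,"y":-2.4,"z":2,"turn":0.008},{"x":0,"y":0,"z":4.5,"turn":0},{"x":0,"y":0,"z":4,"turn":0},{"x":0,"y":0,"z":0,"turn":0},{"x":0,"y":0,"z":0,"turn":0}]' ;python3 -c "
from h import *;st();shot('wrist','w5')"
```

```text
time: 7.7
tool_pos: [0.4553, 0.0952, 0.1685]
tool_rot: [-0.0, 0.657, 0.754, -0.0]
contact_force: [0.1, -0.5, 0.7]
gripper_width: 0.402
grasp_force: 0.0
t 7.7 case mm [-125.1   95.   168.5] yaw err 1.5704 F [ 0.1 -0.5  0.7] g 0.4016242213369409
```

View pics/w5.png

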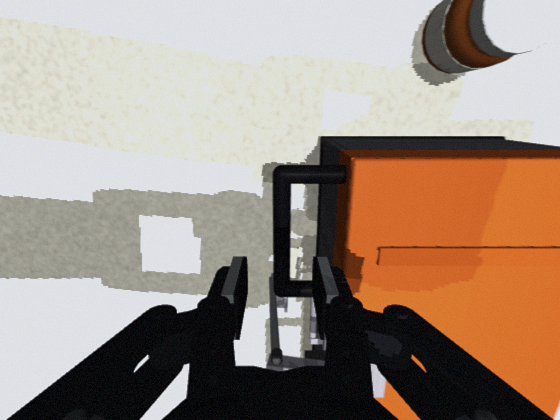

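The bar is centred between the pads (columns 281 and 280). Checking the handle's measured position from depth.

```bash
python3 -c "
from h import *
P,p,d=pts('w5')
for u,v in [(281,200),(281,230),(281,260),(281,280),(320,172),(310,289)]: print(u,v,case(P[v,u]).round(1))"
python3 -m crank '[{"x":0,"y":0,"z":3,"turn":0},{"x":0,"y":0,"z":3,"turn":0},{"x":0,"y":0,"z":0.5,"turn":0},{"x":0,"y":0,"z":0,"turn":0}]'
```

```text
281 200 [-122.9  121.5  125.5]
281 230 [-122.8  100.9  125.4]
281 260 [-122.8   78.7  125. ]
281 280 [-122.7   63.2  125.1]
320 172 [-98.9 139.6 125.7]
310 289 [-102.2   55.6  124.5]
time: 8.15
tool_pos: [0.4564, 0.0953, 0.1047]
tool_rot: [0.0, 0.657, 0.754, 0.0]
contact_force: [-0.1, -0.8, 0.5]
gripper_width: 0.405
grasp_force: 0.0
```

```bash
python3 -m crank '[{"x":0,"y":0,"z":0,"turn":0},{"x":0,"y":0,"z":0,"turn":0},{"x":0,"y":0,"z":0,"turn":0},{"x":0,"y":0,"z":0,"turn":0}]' 0;python3 -c "
from h import *;st()
v=lambda f:np.array([-210*np.cos(f)+20*np.sin(f),210*np.sin(f)+20*np.cos(f)])
for i in range(32): print(round(i*.05,2),((v(i*.05)-v(0))/10).round(2),end=';')"
```

```text
time: 8.55
tool_pos: [0.4561, 0.0952, 0.1062]
tool_rot: [0.0, 0.657, 0.754, 0.0]
contact_force: [-5.7, -0.6, 6.7]
gripper_width: 0.111
grasp_force: 58.6
t 8.55 case mm [-124.3   94.9  106.2] yaw err 1.5717 F [-5.7 -0.6  6.7] g 0.11145331068774351
0.0 [0. 0.];0.05 [0.13 1.05];0.1 [0.3  2.09];0.15 [0.53 3.12];0.2 [0.82 4.13];0.25 [1.15 5.13];0.3 [1.53 6.12];0.35 [1.96 7.08];0.4 [2.44 8.02];0.45 [2.96 8.94];0.5 [3.53 9.82];0.55 [ 4.14 10.68];0.6 [ 4.8  11.51];0.65 [ 5.49 12.3 ];0.7 [ 6.23 13.06];0.75 [ 7.   13.78];0.8 [ 7.8  14.46];0.85 [ 8.64 15.1 ];0.9 [ 9.51 15.69];0.95 [10.41 16.25];1.0 [11.34 16.75];1.05 [12.29 17.21];1.1 [13.26 17.62];1.15 [14.25 17.99];1.2 [15.25 18.3 ];1.25 [16.28 18.56];1.3 [17.31 18.77];1.35 [18.35 18.93];1.4 [19.4  19.03];1.45 [20.45 19.09];1.5 [21.51 19.09];1.55 [22.56 19.04];
```

```bash
python3 -m crank '[{"x":0,"y":0.3,"z":-2.1,"turn":0},{"x":0,"y":0.5,"z":-2,"turn":0},{"x":0,"y":0.7,"z":-2,"turn":0},{"x":0,"y":0.9,"z":-1.9,"turn":0},{"x":0,"y":1.1,"z":-1.8,"turn":0}]';python3 -c "
from h import *;st()"
```

```text
time: 9.05
tool_pos: [0.4876, 0.0996, 0.2017]
tool_rot: [-0.002, 0.657, 0.754, -0.003]
contact_force: [-7.1, -2.5, -2.8]
gripper_width: 0.114
grasp_force: 58.3
t 9.05 case mm [-92.6  95.  201.7] yaw err 1.5718 F [-7.1 -2.5 -2.8] g 0.11389412210048323
```

```bash
python3 -m crank '[{"x":0,"y":1.3,"z":-1.7,"turn":0},{"x":0,"y":1.4,"z":-1.55,"turn":0},{"x":0,"y":1.6,"z":-1.4,"turn":0},{"x":0,"y":1.7,"z":-1.25,"turn":0},{"x":0,"y":1.8,"z":-1.05,"turn":0}]';python3 -c "
from h import *;st()"
python3 -m crank '[{"x":0,"y":1.9,"z":-0.9,"turn":0},{"x":0,"y":2,"z":-0.65,"turn":0},{"x":0,"y":2,"z":-0.5,"turn":0},{"x":0,"y":2.1,"z":-0.3,"turn":0},{"x":0,"y":1.6,"z":0,"turn":0}]';python3 -c "
from h import *;st()"
```

```text
time: 9.55
tool_pos: [0.5659, 0.1105, 0.2775]
tool_rot: [-0.001, 0.657, 0.754, -0.002]
contact_force: [-14.1, -1.4, 14.5]
gripper_width: 0.108
grasp_force: 58.6
t 9.55 case mm [-13.6  95.1 277.5] yaw err 1.5716 F [-14.1  -1.4  14.5] g 0.10849315717919195
time: 10.05
tool_pos: [0.6639, 0.1241, 0.3004]
tool_rot: [0.002, 0.657, 0.754, 0.002]
contact_force: [-3.0, 0.5, 11.2]
gripper_width: 0.11
grasp_force: 63.6
t 10.05 case mm [ 85.5  95.1 300.4] yaw err 1.5716 F [-3.   0.5 11.2] g 0.10983530308327764
```

```bash
python3 -m crank '[{"x":0,"y":0,"z":0,"turn":0},{"x":0,"y":0,"z":0,"turn":0},{"x":0,"y":0,"z":-2,"turn":0},{"x":0,"y":0,"z":-3,"turn":0},{"x":0,"y":-3,"z":-2,"turn":0}]' 40
python3 -m crank '[{"x":0,"y":-5,"z":0,"turn":0},{"x":0,"y":-5,"z":0,"turn":0},{"x":0,"y":-5,"z":0,"turn":0},{"x":0,"y":-5,"z":0,"turn":0},{"x":0,"y":-4,"z":0,"turn":0}]' 0 >/dev/null;python3 -c "
from h import *;st();print(manip.state()['joint_pos']);shot('top','top6');shot('side','side6');
a=cv2.imread('pics/top6.png')[140:340,180:420];b=cv2.imread('pics/side6.png')[80:300,180:420]
cv2.imwrite('pics/m6.png',np.hstack([cv2.resize(a,(400,333)),cv2.resize(b,(400,333))]))"
```

```text
time: 10.55
tool_pos: [0.6336, 0.1194, 0.365]
tool_rot: [0.0, 0.657, 0.753, 0.0]
contact_force: [-0.5, -0.6, 0.8]
gripper_width: 0.397
grasp_force: 0.0
t 11.05 case mm [-188.8   95.3  364.3] yaw err 1.572 F [ 0.2 -0.3  0.4] g 0.00021049977289239817
[ 3.20792977e-02 -5.45841122e-01  1.89390939e+00 -1.75094716e-04
  1.79275640e+00 -1.04184581e-01]
```

View pics/m6.png

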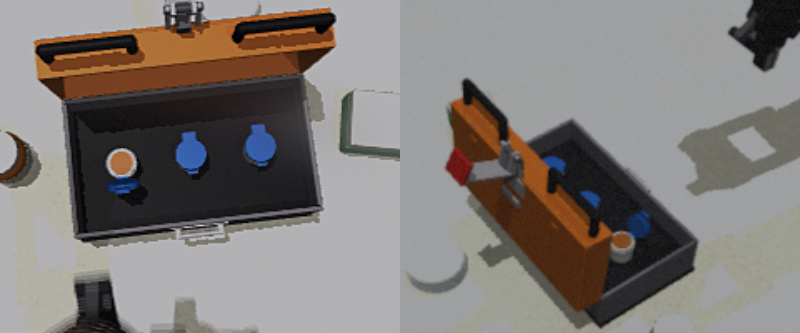

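The lid stands open with the lever hanging out behind it. The open cap is the left vial's (crop 122,185), standing toward the front; the other two are shut. Going in from the front.

```bash
python3 -m crank '[{"x":-1,"y":2.4,"z":4,"turn":0},{"x":0,"y":2.5,"z":4.2,"turn":0},{"x":0,"y":2.5,"z":4.2,"turn":0},{"x":0,"y":0,"z":4.5,"turn":0},{"x":0,"y":0,"z":4.5,"turn":0}]' 0
python3 -m crank '[{"x":0,"y":0,"z":3.5,"turn":0},{"x":0,"y":0,"z":0,"turn":0},{"x":0,"y":0,"z":0,"turn":0}]' >/dev/null;python3 -c "
from h import *;st()
P,p,d=pts('top6');h=cv2.cvtColor(p,cv2.COLOR_RGB2HSV)
b=(h[...,0]>100)&(h[...,0]<125)&(h[...,1]>150)&(P[...,2]>.085)&(P[...,2]<.16)
q=np.array([case(x) for x in P[b]])
for c in (85,0,-85):
  w=q[abs(q[:,1]-c)<30]; print(c,len(w),w.min(0).round(),w.max(0).round(),np.median(w,0).round())"
```

```text
time: 11.65
tool_pos: [0.4702, 0.0871, 0.1486]
tool_rot: [0.0, 0.657, 0.754, 0.0]
contact_force: [1.1, 1.2, -0.5]
gripper_width: -0.0
grasp_force: 0.0
t 11.95 case mm [-111.9   85.1  115.7] yaw err 1.5722 F [-0.2 -0.   0.5] g 0.0024314553038305917
85 142 [-40.  65.  93.] [-17. 103. 139.] [-30.  83. 123.]
0 318 [-23. -19.  85.] [ 27.  16. 107.] [  1.  -1. 103.]
-85 321 [ -23. -104.   91.] [ 27. -67. 108.] [  1. -85. 103.]
```

```bash
python3 -m crank '[{"x":0,"y":3,"z":0,"turn":0},{"x":0,"y":2,"z":0,"turn":0},{"x":0,"y":1.2,"z":0,"turn":0},{"x":0,"y":1.2,"z":0,"turn":0},{"x":0,"y":1.2,"z":0,"turn":0}]' 0;python3 -c "
from h import *;st()"
python3 -m crank '[{"x":0,"y":1.2,"z":0,"turn":0},{"x":0,"y":1,"z":0,"turn":0},{"x":0,"y":0.4,"z":0,"turn":0},{"x":0,"y":0,"z":0,"turn":0}]' 0;python3 -c "
from h import *;st()"
```

```text
time: 12.45
tool_pos: [0.5562, 0.0989, 0.1168]
tool_rot: [0.001, 0.657, 0.754, 0.001]
contact_force: [-0.4, 0.4, 0.2]
gripper_width: 0.001
grasp_force: 0.3
t 12.45 case mm [-24.7  84.9 116.8] yaw err 1.5722 F [-0.4  0.4  0.2] g 0.0009705679654867139
time: 12.85
tool_pos: [0.5812, 0.1024, 0.1152]
tool_rot: [0.0, 0.657, 0.754, 0.0]
contact_force: [-0.3, -0.4, 1.4]
gripper_width: 0.001
grasp_force: 0.0
t 12.85 case mm [  0.5  84.9 115.2] yaw err 1.5722 F [-0.3 -0.4  1.4] g 0.001336146362928694
```

Now press down to about 102 mm, watching force.

```bash
python3 -m crank '[{"x":0,"y":0,"z":0.5,"turn":0},{"x":0,"y":0,"z":0.5,"turn":0},{"x":0,"y":0,"z":0.3,"turn":0},{"x":0,"y":0,"z":0,"turn":0}]' 0;python3 -c "
from h import *;st()"
python3 -m crank '[{"x":0,"y":0,"z":0.3,"turn":0},{"x":0,"y":0,"z":0.2,"turn":0},{"x":0,"y":0,"z":0,"turn":0},{"x":0,"y":0,"z":0,"turn":0}]' 0;python3 -c "
from h import *;st()"
```

```text
time: 13.25
tool_pos: [0.5804, 0.1023, 0.1021]
tool_rot: [-0.0, 0.657, 0.754, -0.0]
contact_force: [-0.7, 0.1, 0.1]
gripper_width: 0.0
grasp_force: 0.0
t 13.25 case mm [ -0.3  84.9 102.1] yaw err 1.5722 F [-0.7  0.1  0.1] g 0.0004850671263289842
time: 13.65
tool_pos: [0.5807, 0.1023, 0.1017]
tool_rot: [-0.0, 0.657, 0.754, -0.001]
contact_force: [-13.0, -1.7, 21.5]
gripper_width: 0.001
grasp_force: 11.1
t 13.65 case mm [  0.   84.9 101.7] yaw err 1.5718 F [-13.   -1.7  21.5] g 0.000877985234395145
```

```bash
python3 -m crank '[{"x":0,"y":0,"z":-2,"turn":0},{"x":0,"y":0,"z":-4,"turn":0},{"x":0,"y":-3,"z":-4,"turn":0},{"x":0,"y":-3,"z":-4,"turn":0},{"x":0,"y":-3,"z":-4,"turn":0}]' 0
python3 -m crank '[{"x":0,"y":-3,"z":-4,"turn":0},{"x":0,"y":-3,"z":-4,"turn":0},{"x":0,"y":-4,"z":0,"turn":0},{"x":0,"y":0,"z":0,"turn":0}]' 40 >/dev/null
python3 -c "
from h import *;st();shot('top','top7')
P,p,d=pts('top7');h=cv2.cvtColor(p,cv2.COLOR_RGB2HSV)
b=(h[...,0]>100)&(h[...,0]<125)&(h[...,1]>150)&(P[...,2]>.085)&(P[...,2]<.16)
q=np.array([case(x) for x in P[b]])
for c in (85,0,-85):
  w=q[abs(q[:,1]-c)<30]; print(c,len(w),w.min(0).round(),w.max(0).round(),np.median(w,0).round())
# handle bar: black, high
b=(p.max(-1)<60)&(P[...,2]>.28)&(P[...,2]<.33)
q=np.array([case(x) for x in P[b]]);w=q[abs(q[:,1]-95)<25];print(len(w),np.median(w,0).round(1),w.min(0),w.max(0))"
```

```text
time: 14.15
tool_pos: [0.49, 0.09, 0.278]
tool_rot: [-0.0, 0.657, 0.754, -0.0]
contact_force: [-0.2, -0.5, 1.8]
gripper_width: -0.001
grasp_force: 0.0
t 14.55 case mm [-192.2   85.4  359.7] yaw err 1.5722 F [ 0.6  0.9 -1. ] g 0.40349174819171096
85 315 [-23.  66.  85.] [ 27. 101. 107.] [  1.  84. 102.]
0 320 [-23. -19.  89.] [ 27.  16. 108.] [  1.  -1. 102.]
-85 319 [ -23. -104.   91.] [ 27. -67. 107.] [  1. -86. 102.]
235 [ 85.3  95.1 316.5] [ 80.63413434  70.14579323 310.33752852] [ 92.26001293 119.94390557 320.19370449]
```

```bash
python3 -m crank '[{"x":1,"y":4.5,"z":-1,"turn":0},{"x":0,"y":4.9,"z":0,"turn":0},{"x":0,"y":4.9,"z":0,"turn":0},{"x":0,"y":4.9,"z":0,"turn":0},{"x":0,"y":4.8,"z":0,"turn":0}]' 40
python3 -m crank '[{"x":0,"y":3.7,"z":0,"turn":0},{"x":0,"y":0,"z":0,"turn":0},{"x":0,"y":0,"z":0,"turn":0}]' >/dev/null; python3 -c "
from h import *;st()"
```

```text
time: 15.1
tool_pos: [0.6313, 0.1194, 0.3644]
tool_rot: [-0.001, 0.657, 0.754, -0.001]
contact_force: [0.3, 0.6, 0.2]
gripper_width: 0.398
grasp_force: 0.0
t 15.4 case mm [ 87.6  94.8 363.7] yaw err 1.5722 F [-0.7  0.4 -0.7] g 0.39934680869074957
```

```bash
python3 -m crank '[{"x":0,"y":-0.2,"z":3,"turn":0},{"x":0,"y":0,"z":3,"turn":0},{"x":0,"y":0,"z":0.6,"turn":0},{"x":0,"y":0,"z":0,"turn":0}]' 40 >/dev/null; python3 -c "
from h import *;st()"
python3 -m crank '[{"x":0,"y":0,"z":0,"turn":0},{"x":0,"y":0,"z":0,"turn":0},{"x":0,"y":0,"z":0,"turn":0},{"x":0,"y":0,"z":0,"turn":0}]' 0 >/dev/null; python3 -c "
from h import *;st()"
```

```text
t 15.8 case mm [ 83.7  94.9 300.1] yaw err 1.5722 F [ 0.4 -0.2  0.5] g 0.40108830582549815
t 16.2 case mm [ 85.8  94.8 304.2] yaw err 1.5721 F [-0.6  0.5  6.7] g 0.11186341258592956
```

```bash
python3 -m crank '[{"x":0,"y":-1.7,"z":0.05,"turn":0},{"x":0,"y":-2.1,"z":0.25,"turn":0},{"x":0,"y":-2.1,"z":0.45,"turn":0},{"x":0,"y":-2,"z":0.7,"turn":0},{"x":0,"y":-1.9,"z":0.85,"turn":0}]'
python3 -c "
from h import *;st()"
python3 -m crank '[{"x":0,"y":-1.8,"z":1.05,"turn":0},{"x":0,"y":-1.7,"z":1.25,"turn":0},{"x":0,"y":-1.6,"z":1.4,"turn":0},{"x":0,"y":-1.4,"z":1.55,"turn":0},{"x":0,"y":-1.3,"z":1.7,"turn":0}]';python3 -c "
from h import *;st()"
```

```text
time: 16.7
tool_pos: [0.5682, 0.1104, 0.2822]
tool_rot: [0.004, 0.657, 0.753, 0.003]
contact_force: [3.4, 0.6, 1.4]
gripper_width: 0.112
grasp_force: 59.7
t 16.7 case mm [-11.2  94.7 282.2] yaw err 1.5722 F [3.4 0.6 1.4] g 0.11247435498980243
time: 17.2
tool_pos: [0.4902, 0.0998, 0.2106]
tool_rot: [0.002, 0.657, 0.754, 0.002]
contact_force: [-1.5, 0.9, 2.6]
gripper_width: 0.11
grasp_force: 60.9
t 17.2 case mm [-90.   94.8 210.6] yaw err 1.5722 F [-1.5  0.9  2.6] g 0.10973315890882969
```

```bash
python3 -m crank '[{"x":0,"y":-1.1,"z":1.8,"turn":0},{"x":0,"y":-0.9,"z":1.9,"turn":0},{"x":0,"y":-0.7,"z":2,"turn":0},{"x":0,"y":-0.5,"z":2.05,"turn":0},{"x":0,"y":-0.3,"z":2.1,"turn":0}]';python3 -c "
from h import *;st()"
python3 -m crank '[{"x":0,"y":0,"z":0,"turn":0},{"x":0,"y":0,"z":0.3,"turn":0},{"x":0,"y":0,"z":0.2,"turn":0},{"x":0,"y":0,"z":0,"turn":0}]';python3 -c "
from h import *;st()"
```

```text
time: 17.7
tool_pos: [0.4564, 0.0954, 0.1131]
tool_rot: [0.002, 0.657, 0.753, 0.002]
contact_force: [-16.2, 1.3, 63.3]
gripper_width: 0.111
grasp_force: 68.4
t 17.7 case mm [-124.1   95.1  113.1] yaw err 1.5723 F [-16.2   1.3  63.3] g 0.1106209787254405
time: 18.1
tool_pos: [0.4563, 0.0947, 0.1113]
tool_rot: [0.001, 0.658, 0.753, -0.0]
contact_force: [-12.3, -3.1, 26.9]
gripper_width: 0.11
grasp_force: 67.6
t 18.1 case mm [-124.3   94.4  111.3] yaw err 1.5725 F [-12.3  -3.1  26.9] g 0.10971482761385179
```

```bash
python3 -m crank '[{"x":0,"y":0,"z":0,"turn":0},{"x":0,"y":0,"z":0,"turn":0},{"x":0,"y":0,"z":-2,"turn":0},{"x":0,"y":0,"z":-4,"turn":0},{"x":0,"y":0,"z":-4,"turn":0}]' 40
python3 -m crank '[{"x":4,"y":-2,"z":-3,"turn":0},{"x":4,"y":-2,"z":-3,"turn":0},{"x":4,"y":-2,"z":-2,"turn":0},{"x":4,"y":-2,"z":0,"turn":0},{"x":0,"y":0,"z":0,"turn":0}]' >/dev/null
python3 -c "
from h import *;st();shot('top','top8');shot('side','side8')
a=cv2.imread('pics/top8.png')[130:330,180:420];b=cv2.imread('pics/side8.png')[120:300,200:416]
cv2.imwrite('pics/m8.png',np.hstack([cv2.resize(a,(400,333)),cv2.resize(b,(400,333))]))
P,p,d=pts('top8');h=cv2.cvtColor(p,cv2.COLOR_RGB2HSV)
o=(h[...,0]>5)&(h[...,0]<20)&(h[...,1]>180)&(P[...,2]>.12)
q=np.array([case(x) for x in P[o]]);A=np.c_[q[:,0],np.ones(len(q))];print('lid slope,z',np.linalg.lstsq(A,q[:,2],rcond=None)[0])
P,p,d=pts('top0');q=np.array([case(x) for x in P[o]]);A=np.c_[q[:,0],np.ones(len(q))];print('before',np.linalg.lstsq(A,q[:,2],rcond=None)[0])"
```

```text
time: 18.6
tool_pos: [0.4532, 0.0951, 0.2046]
tool_rot: [-0.001, 0.657, 0.754, -0.001]
contact_force: [0.3, -0.8, 0.5]
gripper_width: 0.398
grasp_force: 0.0
t 19.1 case mm [-204.8  253.   281.5] yaw err 1.5649 F [-0.1 -1.  -0.6] g 0.40121651033377437
lid slope,z [ -0.67332701 131.92854596]
before [8.46326361e-02 1.45284598e+02]
```

View pics/m8.png

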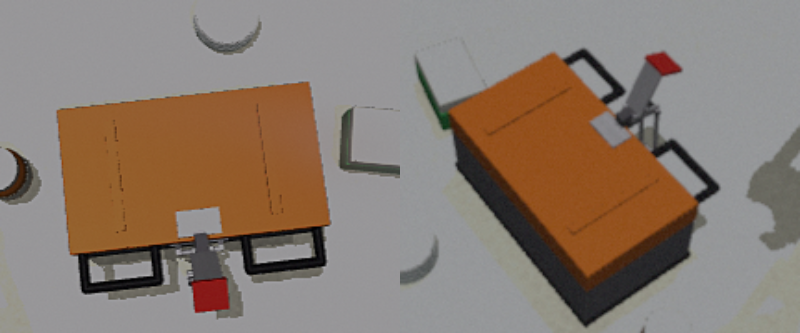

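The lid looks shut, with the lever thrown forward and the hook hanging in front. The slope fit included other orange pixels, so I'll redo it on the lid alone and check the lever angle.

```bash
python3 -c "
from h import *
R,t=C,0
for f in ('top0','top8'):
  P,p,d=pts(f);q=P.reshape(-1,3);q=np.c_[(q[:,:2]-O)@C.T,q[:,2]]*1000
  m=(abs(q[:,0])<70)&(abs(abs(q[:,1])-80)<50)&(q[:,2]>125)&(q[:,2]<180)
  w=q[m];print(f,len(w),np.polyfit(w[:,0],w[:,2],1))
h=cv2.cvtColor(p,cv2.COLOR_RGB2HSV).reshape(-1,3)
m=((h[:,0]<4)|(h[:,0]>172))&(h[:,1]>170)&(q[:,2]>170)&(abs(q[:,1])<25);print('tab',q[m].min(0),q[m].max(0),np.median(q[m],0))"
```

```text
top0 7439 [7.85278291e-04 1.40915253e+02]
top8 7414 [-5.58816143e-05  1.40908387e+02]
tab [-159.98875623  -17.75848749  208.99068011] [-128.06902709   16.85231361  226.77031608] [-143.99426944   -0.30719807  218.02589268]
```

```bash
python3 -c "
from h import *
print(manip.job_done())"
```

```text
the job is handed in; nothing more can be done
None
```

The job is handed in: the latch is undone with the lever thrown to the front (about 2.0 rad), the open cap of the left vial is pressed shut, the lid is fully closed again, and the jar, tip box and dishes were left alone; the hand-in returned no verdict.

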